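Drive a jammed cork out of a bench corker with its hand plunger

TASK

A cork has jammed in the sleeve of the bench corker. Take the hand plunger out of its wooden stand and push the cork down through the sleeve, out of the bottom and into the bowl underneath, until the plunger's depth collar is pressed down on the sleeve's rim; push by feel, never harder than about 3 kg (30 N). Then put the plunger back upright in its wooden stand, fully home, and leave the bowl and everything else where they are.

Things in the scene. Friction and masses are not known exactly. Their poses are not given: they have to be found in the camera images.
- corker: the bench corker, fixed: grey base plate 182 x 130 x 12 mm, steel column 85 mm behind the sleeve (top 196 mm above the surface, 25 mm wide) and an arm that holds the upright steel sleeve 115 to 175 mm above the surface. Origin on the work surface under the sleeve's axis; x axis from the sleeve to the column, z up.
- sleeve_mouth (a point): centre of the sleeve's top rim. Tube 60 mm long, open below; rim 41 mm across, bore 25 mm with a 2 mm wide 45 degree lead-in at the rim. z up along the bore. Three spring jaws in its lower half grip the cork: it resists with 5 to 18 N, more if pushed faster, until its top is about 7 mm above the sleeve's bottom, then drops out. The jaws do not grip the plunger.
- cork_center (a point): centre of the jammed cork, a plain cork cylinder 24 mm across and 40 mm long, upright in the sleeve; at the start its centre is 33 to 40 mm below the sleeve's rim, so its top end lies 13 to 20 mm below the rim. It is loose once it is out.
- plunger_grip (a point): centre of the plunger's handle, 130 mm above its tip; z up along the plunger. It is 170 mm long, about 0.26 kg: steel shaft 22.5 mm across, chamfered 2 to 3 mm at the tip; round wooden handle 26 mm across (29 at its ends) from 94 to 170 mm above the tip. At the start it stands on its tip in the stand's hole; it can lean a little in a hole or grip.
- plunger_tip (a point): centre of the flat lower end of the plunger's shaft. The depth collar, a dark steel ring 40 mm across and 9 mm thick with a brass thumbscrew, is clamped on the shaft with its underside 61 to 79 mm above the tip, set differently each time: the rim stops it there, with the tip 1 to 19 mm out of the sleeve's bottom. Home in the stand, the tip is 50 mm below the stand's top.
- stand_mouth (a point): centre of the hole in the top of the fixed, turned wooden plunger stand, 60 mm above the work surface (z up). Stand: 92 mm across at the foot, 60 mm at the top; hole 26 mm across, 50 mm deep with a solid flat floor on which the plunger's tip rests, and a 3 mm wide 45 degree lead-in. The collar stays clear of the stand.
- bowl_center (a point): centre, half-way up, of the small white bowl (100 mm across, 44 mm high) that stands loose on the corker's base plate right under the sleeve; its rim is 56 mm above the work surface.
- flask_a: small green glass flask with a cork in it, 50 mm across, 103 mm high, standing near the middle of the work surface; origin at the centre of its underside. Leave alone.
- spare_cork: spare cork 24 mm across and 40 mm high, standing on the work surface in front; origin at the centre of its underside. Leave alone.
- spice_jar: small glass spice jar with a white lid, 50 mm across, 62 mm high, standing in front; origin at the centre of its underside. Leave alone.
Things that resemble listed ones, but are neither listed nor needed, are in the scene too. There is more than one size of the part that bears plunger_grip; the job needs the middle-sized.

How it is judged:
By the outcome, as a careful person would: the job done as asked, in the order asked, and still so for the second after the job is handed in, with the robot touching nothing.
It also fails if it takes over 72 s, if anything falls off the work surface, if the arm or the gripper's body presses on something with over 40 N, if the wrist force passes 120 N, or if a joint passes its speed limit or range.

ROBOT

A 6-joint arm with a two-finger parallel gripper is mounted at the origin on a cart in front of the work surface, level with it; the furniture and walls round the work are solid. World frame = base frame: x ahead of the robot, y to its left, z up, the work surface at z = 0. Lengths are in mm, angles in rad, forces in N, time in s.
With the tool pointing down it reaches from about 350 to 800 mm from the base axis. Payload 7.3 kg.
Tool frame: the origin (TCP) lies at the very end of the fingers, on their centre line; the grasp point (between the pads) lies 19 mm behind it (grip_depth is the distance from the TCP to the grasp point, in mm); y points along the fingers, z is the direction in which the jaws open and shut, and the axes are right-handed (so a half turn about y gives the same grasp; the last joint's range is limited). The gripper opens to 85 mm and grips with 20 to 120 N. Pads are 22 mm wide; open, the fingers measure 114 mm over their backs; the gripper's body (76 mm by 85 mm) begins 54 mm behind the grasp point. The pads swing forward as they close: fully open they stand 13 mm farther back than shut.
Start: joints at [1.09, 0.342, 1.524, -0, 1.275, -0.146], TCP at [172.49, 495.874, 231.322] pointing down, gripper open.
Joint ranges: [-2.53, 2.53], [-0.77, 2.02], [0.04, 2.7], [-1, 4.14], [0.28, 2.66], [-3.11, 3.11]. Speed limits (rad/s): [2.57, 2.57, 3.14, 3.14, 3.14, 3.14].

INTERFACE

Orientations are given as a unit quaternion [w, x, y, z].
In Python, from plant import sense, capture, get_calibration, sign_off, grip_depth gives the robot as it stands. The module is installed in compiled form; this text tells all that it offers.
- The arm moves only by the tool drive_tool, never from a script. Its argument "plan" is a list of rows, each an object with "grip": the closure, from 0 (fully open) to 1 (shut); "translation": the shift along the world's x, y, z normalised to -1 to 1, where 1 is 0.03 m, a list of three; "rot": the turn, a rotation vector about the world's x, y, z normalised to -1 to 1, where 1 is 6 degrees, a list of three. A call has 1 to 10 rows; each row shifts and turns the commanded pose from where the row before left it; what a row does not reach is not made up. A row lasts 1/10 s, in which the tool goes at most 50 mm and 8.59 degrees, less where a joint would pass 70% of its speed; a pose out of reach is approached as far as the arm can. A call with a number of a shift or a turn outside -1 to 1 is refused whole. A call with a gripper value outside its range is refused whole. The fingers move at their own pace and stop on an object; "newtons" is the grip in N (left out, the last holds). Time passes only in rows, so rows that do not move let the fingers close. It gives the time, the measured TCP pose, the force and the opening at its end, in the units of the state.
- sense(): the state, without advancing time (a new reading comes with each control period).
- capture(name): name is "side" or "top"; returns (picture, depth): 384x512x3 uint8, red, green, blue; 384x512 float32, mm along the optical axis (not along the pixel's ray), 0 where there is no reading.
- get_calibration(name): a dict with "fx", "fy", "cx", "cy" (pixels), "distortion" ([k1, k2, p1, p2, k3] as OpenCV has them; the pictures are not rectified), "R" (3x3) and "t" (3): a world point X has camera coordinates R X + t. Camera axes: x right, y down, z forward; pixel columns grow to the right and rows downward; lengths in mm; the calibration is good to about 2 mm. A picture is of the moment at which its call begins. get_calibration takes no time and is no camera call.
- sign_off(): hands the job in, once; it reports no verdict.
The state is a dict: "time": time; "joint_pos": joint angles; "qvel": joint speeds; "effort": joint torques, N m; "tool_pos": TCP position; "tcp_rot": TCP orientation; "ft_force": force on the tool from outside, world axes, zero at the start; "moment": the same for the moment, N m; "width": finger opening in mm.
Only numpy, scipy, OpenCV 4.12 (cv2) and the standard library are available. Lean on these libraries where they do the work, as an engineer would, in place of code of your own. Each camera call takes 0.05 s, during which the arm holds its last target. There are 200 camera calls.

## Working session

There is one attempt and no reset: what is moved stays moved. The work goes in short steps, Python scripts to look and compute and a tool call to move; the robot and the scene stay as the last step left them, time stands still between calls to the robot, and variables do not carry over. Pictures are saved under pics/ and viewed, about 8 in all and at most 12, crops included, and the job is handed in when it is done.

Besides the shell and the picture viewer there is one more tool, called after ">>>" by a JSON object that holds its "op" and its "data", one argument or row to a line. drive_tool: Moves the arm, as the interface text tells. Its arguments: {"type":"object","properties":{"plan":{"type":"array","items":{"type":"object","properties":{"grip":{"type":"number"},"translation":{"type":"array","items":{"type":"number"}},"rot":{"type":"array","items":{"type":"number"}}}}},"newtons":{"type":"number"}},"required":["plan"]}

```bash
mkdir -p pics
cat > h.py <<'E'
import numpy as np, cv2
from plant import sense, capture, get_calibration, sign_off, grip_depth
def cloud(name):
    im,d=capture(name); c=get_calibration(name)
    K=np.array([[c['fx'],0,c['cx']],[0,c['fy'],c['cy']],[0,0,1]]);h,w=d.shape
    u,v=np.meshgrid(np.arange(w),np.arange(h))
    p=cv2.undistortPoints(np.stack([u,v],-1).reshape(-1,1,2).astype(np.float64),K,np.array(c['distortion'])).reshape(h,w,2)
    X=np.dstack([p[...,0]*d,p[...,1]*d,d]).astype(float)
    W=(X-np.array(c['t']))@np.array(c['R']); W[d==0]=np.nan
    return im,d,W
def save(n,im,s=1):
    cv2.imwrite('pics/'+n,cv2.resize(im[...,::-1],None,fx=s,fy=s,interpolation=cv2.INTER_CUBIC))
E
python3 - <<'E'
from h import *
for n in ('side','top'):
    im,d,W=cloud(n); save(n+'0.png',im,1.5); np.savez('/tmp/'+n,im=im,W=W)
    c=get_calibration(n); print(n,-np.array(c['R']).T@np.array(c['t']))
print(sense(),grip_depth)
E
```

```text
side [ 330.8356988  -766.67151058  601.41317233]
top [369.46075138 -18.15335364 982.07311845]
{'time': 0.1, 'joint_pos': array([ 1.09000471e+00,  3.42662348e-01,  1.52490993e+00,  2.26005345e-05,
        1.27542042e+00, -1.45998817e-01]), 'qvel': array([ 0.00125564, -0.00185694, -0.00465783, -0.00099432,  0.00274951,
        0.00092463]), 'effort': array([ 2.46774056e-03, -4.34448838e+01, -2.46490967e+01, -2.31689262e-05,
        4.68654951e-03,  4.10197367e-05]), 'tool_pos': array([172.30607   , 495.54091186, 230.69467165]), 'tcp_rot': array([-0.69675369,  0.69769074, -0.11797724,  0.1176575 ]), 'ft_force': array([-0.06813516, -0.53947571,  0.07464795]), 'moment': array([-0.0174299 , -0.03143377, -0.01016468]), 'width': 85.36700629044553} 18.700000000000003
```

View pics/side0.png

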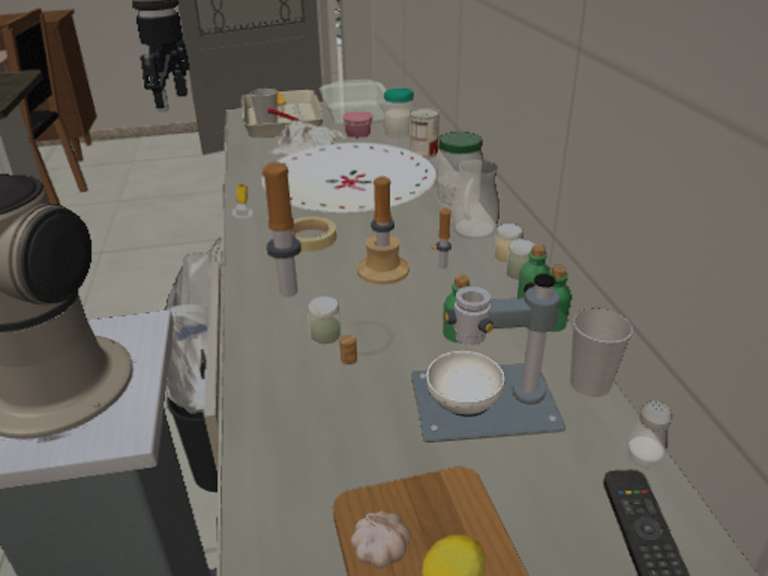

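View pics/top0.png

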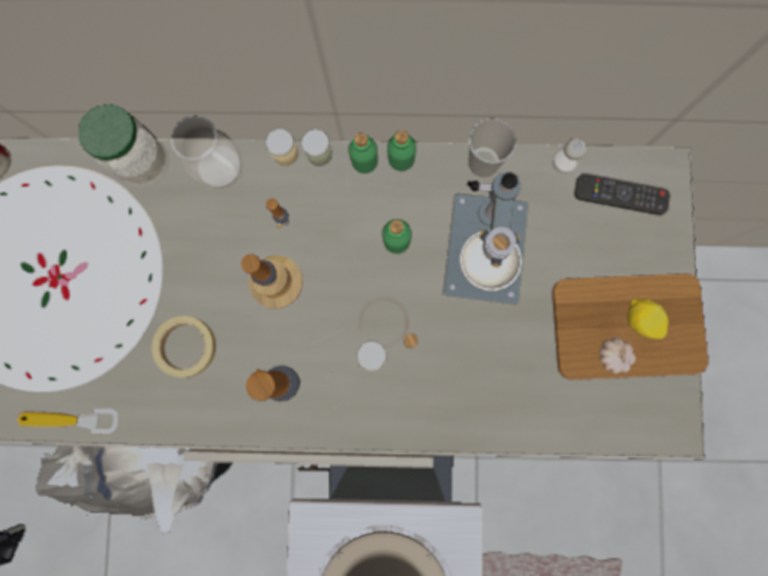

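The side view shows three plungers: a large one at (283,230), a mid-sized one in the turned stand at (382,220), and a small one at (445,240). The corker sleeve is at (472,305), over the bowl at (465,382). In the top view they are at (270,385), (262,272), (278,212) and (499,242). I choose the one in the stand and will check it with a crop and measurements.

Run:
```python
from h import *
def circ(P):
    A=np.c_[2*P,np.ones(len(P))]; s=np.linalg.lstsq(A,(P**2).sum(1),rcond=None)[0]; return s[:2],np.sqrt(s[2]+s[:2]@s[:2])
S=np.load('/tmp/side.npz');T=np.load('/tmp/top.npz')
def reg(D,box,zl,zh,lab):
    x0,y0,x1,y1=[int(b/1.5) for b in box]; W=D['W'][y0:y1,x0:x1].reshape(-1,3)
    W=W[(W[:,2]>zl)&(W[:,2]<zh)]
    if len(W)<4: print(lab,'few');return
    lo,hi=np.percentile(W,[2,98],0); c,r=circ(W[:,:2]); e=cv2.minEnclosingCircle(W[:,:2].astype(np.float32))
    print(lab,len(W),'lo',lo.round(),'hi',hi.round(),'lsq',c.round(1),r.round(1),'enc',np.round(e[0],1),round(e[1],1))
reg(T,(240,245,310,310),52,64,'stand top T'); reg(T,(235,245,285,300),163,200,'handle top T')
reg(S,(345,165,420,250),140,200,'handle S');reg(S,(345,165,420,250),106,165,'collarregion S')
for a in range(60,190,8): reg(S,(345,165,420,250),a,a+8,f'S{a}')
reg(T,(475,220,525,265),168,182,'rim T');reg(S,(445,280,498,345),169,182,'rim S');reg(S,(445,280,498,345),120,165,'sleeve S')
reg(T,(485,225,515,255),120,166,'cork T')
reg(T,(490,165,525,205),185,205,'column T')
reg(T,(450,225,530,300),50,60,'bowl rim T');reg(S,(420,345,510,420),50,60,'bowl rim S')
reg(T,(440,190,530,305),8,16,'plate T')
reg(T,(380,215,415,255),10,110,'flask T');reg(T,(250,190,295,230),20,200,'small T');reg(T,(245,365,300,405),20,300,'large T')
reg(T,(355,340,390,372),40,80,'jar');reg(T,(400,330,420,350),30,60,'spare')
im=np.vstack([np.hstack([cv2.resize(S['im'][105:195,225:310],(400,424)),cv2.resize(T['im'][120:220,150:244],(400,424))])])
save('c1.png',im)
```

```text
stand top T 239 lo [485. 167.  55.] hi [541. 221.  62.] lsq [513.2 195.4] 24.2 enc [512.9 195. ] 29.9
handle top T 145 lo [500. 182. 168.] hi [526. 208. 179.] lsq [513.4 195.3] 10.2 enc [513.5 195.6] 14.8
handle S 181 lo [502. 183. 142.] hi [526. 203. 180.] lsq [514.1 194.7] 9.9 enc [513.3 195.4] 13.7
collarregion S 226 lo [502. 183. 107.] hi [526. 198. 163.] lsq [514.7 195.9] 11.1 enc [514.4 195.9] 14.0
S60 123 lo [486. 174.  60.] hi [541. 221.  67.] lsq [514.6 198.5] 21.6 enc [513.7 197.6] 30.1
S68 21 lo [505. 186.  69.] hi [526. 198.  75.] lsq [515.5 196.9] 10.2 enc [515.5 195.3] 10.9
S76 25 lo [505. 186.  76.] hi [526. 198.  83.] lsq [514.9 197.1] 10.3 enc [516.2 194.1] 11.8
S84 14 lo [497. 178.  86.] hi [531. 191.  92.] lsq [515.  197.1] 17.6 enc [514.4 190.9] 18.0
S92 77 lo [495. 176.  92.] hi [533. 204. 100.] lsq [514.2 194.7] 15.9 enc [513.7 195.3] 20.5
S100 27 lo [499. 179. 100.] hi [529. 199. 108.] lsq [514.3 194.6] 11.6 enc [513.6 192.6] 16.5
S108 36 lo [500. 182. 108.] hi [528. 198. 115.] lsq [514.8 196.3] 12.2 enc [514.4 195.9] 14.0
S116 30 lo [503. 183. 116.] hi [525. 1
[... 1458 characters left out ...]
4
bowl rim S 403 lo [ 501. -214.   50.] hi [ 598. -116.   58.] lsq [ 549.5 -165.1] 48.5 enc [ 550.8 -165.2] 52.0
plate T 1575 lo [ 489. -231.    8.] hi [667. -99.  15.] lsq [ 573.8 -171.1] 76.6 enc [ 578.7 -165.4] 108.9
flask T 368 lo [565. -34.  15.] hi [609.  11. 103.] lsq [586.2 -12. ] 17.3 enc [589.5 -11.4] 25.2
small T 165 lo [602. 172.  42.] hi [629. 195. 116.] lsq [617.4 183.3] 8.8 enc [616.1 183.2] 16.9
large T 692 lo [319. 135.  91.] hi [367. 177. 234.] lsq [344.3 159.2] 17.8 enc [347.  167.6] 35.2
jar 320 lo [368.   2.  44.] hi [411.  46.  63.] lsq [389.6  24.1] 17.0 enc [389.8  24.6] 24.4
spare 74 lo [405. -49.  36.] hi [426. -29.  43.] lsq [415.4 -38.6] 8.4 enc [415.4 -38.5] 11.7
```

View pics/c1.png

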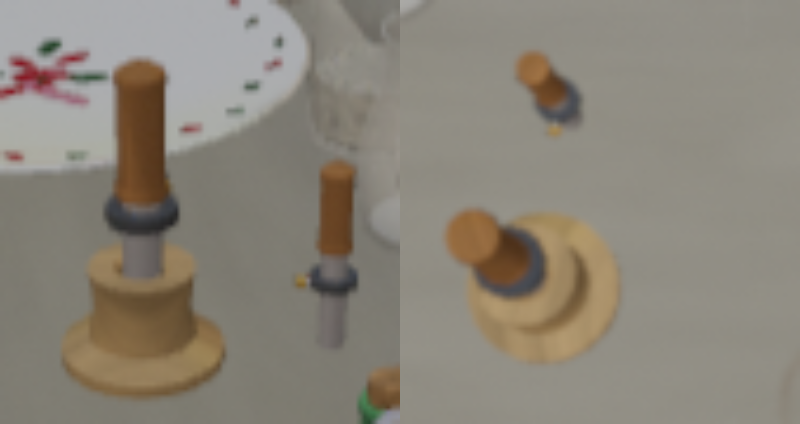

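The crop confirms it: the mid-sized plunger stands upright in the stand, axis about (513.5,195), top at z 180, with the collar's underside about 78 mm above the tip. The small one stands free to its right. Sleeve axis is about (553,-162), and its distance to the column agrees (85). I'll move above the plunger now.

>>> {"op": "drive_tool", "data": {
  "plan": [
    {"grip": 0, "translation": [0.7, -0.62, 0.1]},
    {"grip": 0, "translation": [0.7, -0.62, 0]},
    {"grip": 0, "translation": [0.7, -0.62, 0]},
    {"grip": 0, "translation": [0.7, -0.62, 0]},
    {"grip": 0, "translation": [0.7, -0.62, 0]},
    {"grip": 0, "translation": [0.7, -0.62, 0]},
    {"grip": 0, "translation": [0.7, -0.62, 0]},
    {"grip": 0, "translation": [0.7, -0.62, 0]},
    {"grip": 0, "translation": [0.7, -0.62, 0]},
    {"grip": 0, "translation": [0.7, -0.62, 0]}
  ],
  "newtons": 80
}}

```text
validation failed for argument at $.pl...
```

>>> {"op": "drive_tool", "data": {
  "plan": [
    {"grip": 0, "translation": [0.72, -0.63, 0]},
    {"grip": 0, "translation": [0.72, -0.63, 0]},
    {"grip": 0, "translation": [0.72, -0.63, 0]},
    {"grip": 0, "translation": [0.72, -0.63, 0]},
    {"grip": 0, "translation": [0.72, -0.63, 0]},
    {"grip": 0, "translation": [0.72, -0.63, 0]},
    {"grip": 0, "translation": [0, 0, 0]},
    {"grip": 0, "translation": [0, 0, 0]}
  ]
}}

```text
validation failed for argument at $.pl...
```

Run:
```python
from h import *
from scipy.spatial.transform import Rotation as R
s=sense(); q=np.array(s['tcp_rot']); print(R.from_quat(q[[1,2,3,0]]).as_matrix().round(4)); print(s['time'],s['tool_pos'],s['joint_pos'].round(2),s['ft_force'])
```

```text
[[ 9.445e-01 -7.000e-04  3.286e-01]
 [-3.286e-01 -1.200e-03  9.445e-01]
 [-2.000e-04 -1.000e+00 -1.400e-03]]
0.1 [172.30607    495.54091186 230.69467165] [ 1.09  0.34  1.52  0.    1.28 -0.15] [-0.06813516 -0.53947571  0.07464795]
```

>>> {"op": "drive_tool", "data": {
  "plan": [
    {"grip": 0, "translation": [0.7, -0.62, 0.1], "rot": [0, 0, 0]},
    {"grip": 0, "translation": [0.7, -0.62, 0], "rot": [0, 0, 0]},
    {"grip": 0, "translation": [0.7, -0.62, 0], "rot": [0, 0, 0]},
    {"grip": 0, "translation": [0.7, -0.62, 0], "rot": [0, 0, 0]},
    {"grip": 0, "translation": [0.7, -0.62, 0], "rot": [0, 0, 0]},
    {"grip": 0, "translation": [0.7, -0.62, 0], "rot": [0, 0, 0]},
    {"grip": 0, "translation": [0.7, -0.62, 0], "rot": [0, 0, 0]},
    {"grip": 0, "translation": [0.7, -0.62, 0], "rot": [0, 0, 0]},
    {"grip": 0, "translation": [0.7, -0.62, 0], "rot": [0, 0, 0]},
    {"grip": 0, "translation": [0.7, -0.62, 0], "rot": [0, 0, 0]}
  ],
  "newtons": 80
}}

```text
time: 1.1
tool_pos: [383.1, 308.9, 234.0]
tcp_rot: [-0.697, 0.697, -0.118, 0.118]
ft_force: [-0.4, -0.0, -1.0]
width: 85.4
```

>>> {"op": "drive_tool", "data": {
  "plan": [
    {"grip": 0, "translation": [0.72, -0.63, 0], "rot": [0, 0, 0]},
    {"grip": 0, "translation": [0.72, -0.63, 0], "rot": [0, 0, 0]},
    {"grip": 0, "translation": [0.72, -0.63, 0], "rot": [0, 0, 0]},
    {"grip": 0, "translation": [0.72, -0.63, 0], "rot": [0, 0, 0]},
    {"grip": 0, "translation": [0.72, -0.63, 0], "rot": [0, 0, 0]},
    {"grip": 0, "translation": [0.72, -0.63, 0], "rot": [0, 0, 0]},
    {"grip": 0, "translation": [0, 0, 0], "rot": [0, 0, 0]},
    {"grip": 0, "translation": [0, 0, 0], "rot": [0, 0, 0]}
  ]
}}

```text
time: 1.9
tool_pos: [511.9, 196.2, 233.7]
tcp_rot: [-0.697, 0.697, -0.119, 0.118]
ft_force: [0.1, 0.1, 0.1]
width: 85.8
```

>>> {"op": "drive_tool", "data": {
  "plan": [
    {"grip": 0, "translation": [0.05, -0.03, -0.6], "rot": [0, 0, 0]},
    {"grip": 0, "translation": [0, 0, -0.7], "rot": [0, 0, 0]},
    {"grip": 0, "translation": [0, 0, -0.7], "rot": [0, 0, 0]},
    {"grip": 0, "translation": [0, 0, -0.7], "rot": [0, 0, 0]},
    {"grip": 0, "translation": [0, 0, -0.6], "rot": [0, 0, 0]},
    {"grip": 0, "translation": [0, 0, -0.35], "rot": [0, 0, 0]},
    {"grip": 0, "translation": [0, 0, 0], "rot": [0, 0, 0]}
  ]
}}

```text
time: 2.6
tool_pos: [512.1, 196.0, 123.6]
tcp_rot: [-0.697, 0.698, -0.119, 0.116]
ft_force: [-0.1, -0.8, -0.4]
width: 85.6
```

>>> {"op": "drive_tool", "data": {
  "plan": [
    {"grip": 0.4, "translation": [0, 0, 0], "rot": [0, 0, 0]},
    {"grip": 0.6, "translation": [0, 0, 0], "rot": [0, 0, 0]},
    {"grip": 1, "translation": [0, 0, 0], "rot": [0, 0, 0]},
    {"grip": 1, "translation": [0, 0, 0], "rot": [0, 0, 0]},
    {"grip": 1, "translation": [0, 0, 0], "rot": [0, 0, 0]},
    {"grip": 1, "translation": [0, 0, 0], "rot": [0, 0, 0]},
    {"grip": 1, "translation": [0, 0, 0], "rot": [0, 0, 0]},
    {"grip": 1, "translation": [0, 0, 0], "rot": [0, 0, 0]}
  ]
}}

```text
time: 3.4
tool_pos: [514.2, 195.9, 125.6]
tcp_rot: [0.698, -0.697, 0.117, -0.118]
ft_force: [0.0, 1.4, 5.7]
width: 24.7
```

>>> {"op": "drive_tool", "data": {
  "plan": [
    {"grip": 1, "translation": [0, 0, 0.1], "rot": [0, 0, 0]},
    {"grip": 1, "translation": [0, 0, 0.4], "rot": [0, 0, 0]},
    {"grip": 1, "translation": [0, 0, 0.8], "rot": [0, 0, 0]},
    {"grip": 1, "translation": [0, 0, 0.9], "rot": [0, 0, 0]},
    {"grip": 1, "translation": [0, 0, 0.9], "rot": [0, 0, 0]},
    {"grip": 1, "translation": [0, 0, 0.9], "rot": [0, 0, 0]},
    {"grip": 1, "translation": [0, 0, 0.9], "rot": [0, 0, 0]},
    {"grip": 1, "translation": [0, 0, 0.8], "rot": [0, 0, 0]},
    {"grip": 1, "translation": [0, 0, 0.5], "rot": [0, 0, 0]},
    {"grip": 1, "translation": [0, 0, 0], "rot": [0, 0, 0]}
  ],
  "newtons": 100
}}

```text
time: 4.4
tool_pos: [514.1, 195.6, 313.3]
tcp_rot: [0.698, -0.697, 0.117, -0.119]
ft_force: [0.8, 0.8, -2.7]
width: 24.1
```

>>> {"op": "drive_tool", "data": {
  "plan": [
    {"grip": 1, "translation": [0.1, -0.5, 0], "rot": [0, 0, 0]},
    {"grip": 1, "translation": [0.1, -0.9, 0], "rot": [0, 0, 0]},
    {"grip": 1, "translation": [0.1, -0.9, 0], "rot": [0, 0, 0]},
    {"grip": 1, "translation": [0.1, -0.9, 0], "rot": [0, 0, 0]},
    {"grip": 1, "translation": [0.1, -0.9, 0], "rot": [0, 0, 0]},
    {"grip": 1, "translation": [0.1, -0.9, 0], "rot": [0, 0, 0]},
    {"grip": 1, "translation": [0.1, -0.9, 0], "rot": [0, 0, 0]},
    {"grip": 1, "translation": [0.1, -0.9, 0], "rot": [0, 0, 0]},
    {"grip": 1, "translation": [0.1, -0.9, 0], "rot": [0, 0, 0]},
    {"grip": 1, "translation": [0.1, -0.9, 0], "rot": [0, 0, 0]}
  ]
}}

```text
time: 5.4
tool_pos: [542.6, -64.4, 309.2]
tcp_rot: [-0.697, 0.697, -0.119, 0.117]
ft_force: [0.9, -0.1, -3.2]
width: 23.9
```

>>> {"op": "drive_tool", "data": {
  "plan": [
    {"grip": 1, "translation": [0.1, -0.9, 0], "rot": [0, 0, 0]},
    {"grip": 1, "translation": [0.1, -0.9, 0], "rot": [0, 0, 0]},
    {"grip": 1, "translation": [0.1, -0.9, 0], "rot": [0, 0, 0]},
    {"grip": 1, "translation": [0, -0.6, 0], "rot": [0, 0, 0]},
    {"grip": 1, "translation": [0, 0, 0], "rot": [0, 0, 0]},
    {"grip": 1, "translation": [0, 0, 0], "rot": [0, 0, 0]}
  ]
}}

```text
time: 6.0
tool_pos: [552.0, -161.5, 310.0]
tcp_rot: [0.698, -0.697, 0.119, -0.117]
ft_force: [-0.1, -0.4, -3.0]
width: 23.7
```

```bash
cat > m.py <<'E'
from h import *
im,d,W=cloud('side')
s=sense();t=s['tool_pos'];print(s['time'],t,s['ft_force'])
near=np.hypot(W[...,0]-t[0],W[...,1]-t[1])<30
for a in range(170,320,7):
    P=W[near&(W[...,2]>a)&(W[...,2]<a+7)]
    if len(P)>5: print(a,len(P),np.percentile(P,3,0).round(1),np.percentile(P,97,0).round(1))
v,u=np.where(near); v0,v1,u0,u1=max(v.min()-5,0),v.max()+5,max(u.min()-10,0),u.max()+10
import sys; save(sys.argv[1],im[v0:v1,u0:u1],4); print(u0,v0,u1,v1)
E
python3 m.py m1.png
```

```text
6.05 [ 552.20306975 -160.88525034  310.34123132] [-0.01675661 -0.81245288 -3.08043505]
170 228 [ 534.6 -180.2  170.5] [ 571.8 -142.8  176.5]
177 7 [ 537.3 -179.9  177. ] [ 565.5 -147.1  177.5]
191 6 [ 544.6 -170.2  194.6] [ 551.3 -164.5  197.7]
198 47 [ 542.1 -171.6  198.3] [ 561.5 -159.6  204.7]
205 40 [ 541.7 -172.5  205.4] [ 559.8 -159.6  211.6]
212 46 [ 542.2 -172.3  212.3] [ 560.  -162.   218.6]
219 45 [ 541.9 -172.   219.3] [ 561.9 -161.9  225.7]
226 48 [ 541.9 -171.3  226.3] [ 561.  -160.3  232.7]
233 45 [ 541.6 -171.9  233.2] [ 560.1 -160.3  239.7]
240 43 [ 542.  -172.1  240.2] [ 562.  -164.1  246.6]
247 46 [ 542.2 -172.   247.5] [ 561.1 -160.8  253.2]
254 53 [ 542.2 -172.5  254.2] [ 560.2 -161.4  260.8]
261 48 [ 541.8 -172.4  261.2] [ 559.8 -160.   267.7]
268 17 [ 533.4 -179.8  268.2] [ 567.1 -165.9  274.9]
275 102 [ 533.  -181.6  275.3] [ 567.3 -156.9  281.9]
282 136 [ 534.5 -179.9  282.1] [ 570.7 -151.3  287.9]
289 74 [ 538.4 -175.6  289.5] [ 564.1 -159.9  295.9]
296 74 [ 539.8 -175.3  296.2] [ 565.1 -161.   302.8]
303 47 [ 539.8 -175.3  303.2] [ 563.1 -159.   308.4]
310 39 [ 536.6 -181.4  310.4] [ 563.2 -168.6  316.3]
317 62 [ 535.5 -186.8  317.5] [ 561.7 -171.1  323.7]
285 5 355 281
```

>>> {"op": "drive_tool", "data": {
  "plan": [
    {"grip": 1, "translation": [0.03, -0.01, -0.3], "rot": [0, 0, 0]},
    {"grip": 1, "translation": [0, 0, -0.25], "rot": [0, 0, 0]},
    {"grip": 1, "translation": [0, 0, -0.15], "rot": [0, 0, 0]},
    {"grip": 1, "translation": [0, 0, -0.1], "rot": [0, 0, 0]},
    {"grip": 1, "translation": [0, 0, -0.1], "rot": [0, 0, 0]},
    {"grip": 1, "translation": [0, 0, -0.1], "rot": [0, 0, 0]},
    {"grip": 1, "translation": [0, 0, 0], "rot": [0, 0, 0]}
  ]
}}

```text
time: 6.75
tool_pos: [553.4, -161.7, 280.4]
tcp_rot: [0.697, -0.697, 0.118, -0.118]
ft_force: [0.8, 0.9, -3.6]
width: 24.2
```

>>> {"op": "drive_tool", "data": {
  "plan": [
    {"grip": 1, "translation": [0, 0, -0.06], "rot": [0, 0, 0]},
    {"grip": 1, "translation": [0, 0, -0.06], "rot": [0, 0, 0]},
    {"grip": 1, "translation": [0, 0, -0.06], "rot": [0, 0, 0]},
    {"grip": 1, "translation": [0, 0, -0.06], "rot": [0, 0, 0]},
    {"grip": 1, "translation": [0, 0, -0.06], "rot": [0, 0, 0]},
    {"grip": 1, "translation": [0, 0, -0.06], "rot": [0, 0, 0]},
    {"grip": 1, "translation": [0, 0, -0.06], "rot": [0, 0, 0]}
  ]
}}

```text
time: 7.45
tool_pos: [553.9, -162.0, 270.0]
tcp_rot: [-0.697, 0.698, -0.117, 0.119]
ft_force: [-2.2, 0.2, 6.7]
width: 24.1
```

>>> {"op": "drive_tool", "data": {
  "plan": [
    {"grip": 1, "translation": [0, 0, -0.05], "rot": [0, 0, 0]},
    {"grip": 1, "translation": [0, 0, -0.05], "rot": [0, 0, 0]},
    {"grip": 1, "translation": [0, 0, -0.05], "rot": [0, 0, 0]},
    {"grip": 1, "translation": [0, 0, -0.05], "rot": [0, 0, 0]},
    {"grip": 1, "translation": [0, 0, -0.05], "rot": [0, 0, 0]},
    {"grip": 1, "translation": [0, 0, -0.05], "rot": [0, 0, 0]}
  ]
}}

```text
time: 8.05
tool_pos: [553.9, -162.0, 261.0]
tcp_rot: [-0.697, 0.698, -0.117, 0.119]
ft_force: [-0.9, 0.1, 6.9]
width: 24.2
```

>>> {"op": "drive_tool", "data": {
  "plan": [
    {"grip": 1, "translation": [0, 0, -0.05], "rot": [0, 0, 0]},
    {"grip": 1, "translation": [0, 0, -0.05], "rot": [0, 0, 0]},
    {"grip": 1, "translation": [0, 0, -0.05], "rot": [0, 0, 0]},
    {"grip": 1, "translation": [0, 0, -0.05], "rot": [0, 0, 0]},
    {"grip": 1, "translation": [0, 0, -0.05], "rot": [0, 0, 0]},
    {"grip": 1, "translation": [0, 0, -0.05], "rot": [0, 0, 0]},
    {"grip": 1, "translation": [0, 0, -0.05], "rot": [0, 0, 0]},
    {"grip": 1, "translation": [0, 0, -0.05], "rot": [0, 0, 0]}
  ]
}}

```text
time: 8.85
tool_pos: [553.9, -161.9, 248.7]
tcp_rot: [-0.697, 0.697, -0.117, 0.119]
ft_force: [-0.8, 1.0, 5.5]
width: 24.4
```

>>> {"op": "drive_tool", "data": {
  "plan": [
    {"grip": 1, "translation": [0, 0, -0.05], "rot": [0, 0, 0]},
    {"grip": 1, "translation": [0, 0, -0.05], "rot": [0, 0, 0]},
    {"grip": 1, "translation": [0, 0, -0.05], "rot": [0, 0, 0]},
    {"grip": 1, "translation": [0, 0, -0.05], "rot": [0, 0, 0]},
    {"grip": 1, "translation": [0, 0, -0.05], "rot": [0, 0, 0]},
    {"grip": 1, "translation": [0, 0, -0.05], "rot": [0, 0, 0]},
    {"grip": 1, "translation": [0, 0, -0.05], "rot": [0, 0, 0]},
    {"grip": 1, "translation": [0, 0, -0.05], "rot": [0, 0, 0]}
  ]
}}

```text
time: 9.65
tool_pos: [553.5, -161.6, 235.6]
tcp_rot: [0.697, -0.697, 0.118, -0.118]
ft_force: [-0.3, 1.1, -2.1]
width: 23.8
```

>>> {"op": "drive_tool", "data": {
  "plan": [
    {"grip": 1, "translation": [0, 0, -0.05], "rot": [0, 0, 0]},
    {"grip": 1, "translation": [0, 0, -0.05], "rot": [0, 0, 0]},
    {"grip": 1, "translation": [0, 0, -0.05], "rot": [0, 0, 0]},
    {"grip": 1, "translation": [0, 0, -0.05], "rot": [0, 0, 0]},
    {"grip": 1, "translation": [0, 0, -0.05], "rot": [0, 0, 0]},
    {"grip": 1, "translation": [0, 0, -0.05], "rot": [0, 0, 0]},
    {"grip": 1, "translation": [0, 0, -0.05], "rot": [0, 0, 0]},
    {"grip": 1, "translation": [0, 0, -0.05], "rot": [0, 0, 0]},
    {"grip": 1, "translation": [0, 0, -0.05], "rot": [0, 0, 0]}
  ]
}}

```text
time: 10.55
tool_pos: [553.5, -161.7, 221.6]
tcp_rot: [0.697, -0.697, 0.118, -0.118]
ft_force: [-0.7, 1.1, -1.1]
width: 24.2
```

>>> {"op": "drive_tool", "data": {
  "plan": [
    {"grip": 1, "translation": [0, 0, -0.05], "rot": [0, 0, 0]},
    {"grip": 1, "translation": [0, 0, -0.05], "rot": [0, 0, 0]},
    {"grip": 1, "translation": [0, 0, -0.05], "rot": [0, 0, 0]},
    {"grip": 1, "translation": [0, 0, -0.04], "rot": [0, 0, 0]},
    {"grip": 1, "translation": [0, 0, -0.03], "rot": [0, 0, 0]}
  ]
}}

```text
time: 11.05
tool_pos: [553.5, -161.7, 215.0]
tcp_rot: [0.697, -0.697, 0.118, -0.118]
ft_force: [-0.3, 1.4, -2.4]
width: 24.1
```

>>> {"op": "drive_tool", "data": {
  "plan": [
    {"grip": 1, "translation": [0, 0, -0.03], "rot": [0, 0, 0]},
    {"grip": 1, "translation": [0, 0, -0.03], "rot": [0, 0, 0]}
  ]
}}

```text
time: 11.25
tool_pos: [553.5, -161.7, 213.3]
tcp_rot: [0.697, -0.697, 0.118, -0.118]
ft_force: [0.5, 1.2, -1.9]
width: 24.2
```

>>> {"op": "drive_tool", "data": {
  "plan": [
    {"grip": 1, "translation": [0, 0, -0.03], "rot": [0, 0, 0]},
    {"grip": 1, "translation": [0, 0, -0.03], "rot": [0, 0, 0]}
  ]
}}

```text
time: 11.45
tool_pos: [553.6, -161.7, 211.7]
tcp_rot: [0.697, -0.697, 0.118, -0.118]
ft_force: [-1.2, 1.9, 3.7]
width: 23.7
```

Contact has begun near the expected height of 211. I'll press gently until it is firm.

>>> {"op": "drive_tool", "data": {
  "plan": [
    {"grip": 1, "translation": [0, 0, -0.03], "rot": [0, 0, 0]},
    {"grip": 1, "translation": [0, 0, 0], "rot": [0, 0, 0]}
  ]
}}

```text
time: 11.65
tool_pos: [553.6, -161.7, 211.7]
tcp_rot: [-0.697, 0.697, -0.117, 0.118]
ft_force: [-2.5, 2.1, 5.0]
width: 24.2
```

>>> {"op": "drive_tool", "data": {
  "plan": [
    {"grip": 1, "translation": [0, 0, -0.03], "rot": [0, 0, 0]},
    {"grip": 1, "translation": [0, 0, 0], "rot": [0, 0, 0]}
  ]
}}

```text
time: 11.85
tool_pos: [553.7, -161.7, 211.6]
tcp_rot: [-0.697, 0.697, -0.117, 0.119]
ft_force: [-4.3, 3.1, 8.1]
width: 23.9
```

```bash
cat > m2.py <<'E'
from h import *
import sys
im,d,W=cloud('side');im2,_,_=cloud('top')
save(sys.argv[1],np.hstack([cv2.resize(im[90:295,255:390],(395,600)),cv2.resize(im2[100:210,290:360],(382,600))])); s=sense(); print(s['tool_pos'],s['ft_force'],s['moment'],s['time'])
E
python3 m2.py p2.png
```

```text
[ 553.70782536 -161.71981532  211.63263635] [-4.39166905  2.31723038  9.24756052] [0.5712355  0.82317389 0.00625426] 11.95
```

View pics/p2.png

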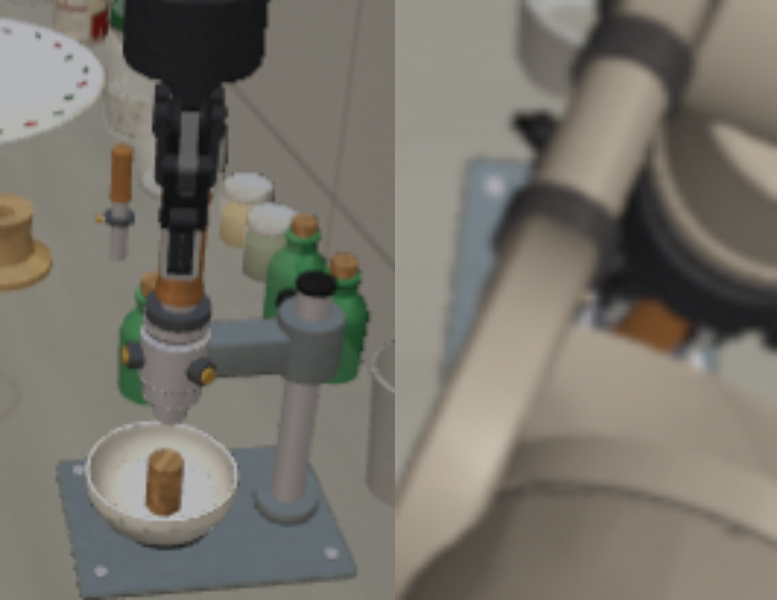

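The crop shows the cork standing in the bowl at (165,482), the tip out of the sleeve's bottom at (172,410), and the collar seated on the rim at (178,310). I'll press slightly more to be sure, then withdraw.

>>> {"op": "drive_tool", "data": {
  "plan": [
    {"grip": 1, "translation": [0, 0, -0.03], "rot": [0, 0, 0]},
    {"grip": 1, "translation": [0, 0, -0.03], "rot": [0, 0, 0]},
    {"grip": 1, "translation": [0, 0, 0], "rot": [0, 0, 0]},
    {"grip": 1, "translation": [0, 0, 0], "rot": [0, 0, 0]}
  ]
}}

```text
time: 12.35
tool_pos: [553.9, -161.8, 211.5]
tcp_rot: [-0.697, 0.698, -0.116, 0.119]
ft_force: [-6.7, 4.6, 18.6]
width: 24.3
```

>>> {"op": "drive_tool", "data": {
  "plan": [
    {"grip": 1, "translation": [0, 0, 0.1], "rot": [0, 0, 0]},
    {"grip": 1, "translation": [0, 0, 0.2], "rot": [0, 0, 0]},
    {"grip": 1, "translation": [0, 0, 0.5], "rot": [0, 0, 0]},
    {"grip": 1, "translation": [0, 0, 0.5], "rot": [0, 0, 0]},
    {"grip": 1, "translation": [0, 0, 0.5], "rot": [0, 0, 0]},
    {"grip": 1, "translation": [0, 0, 0.5], "rot": [0, 0, 0]},
    {"grip": 1, "translation": [0, 0, 0.5], "rot": [0, 0, 0]},
    {"grip": 1, "translation": [0, 0, 0.5], "rot": [0, 0, 0]},
    {"grip": 1, "translation": [0, 0, 0.4], "rot": [0, 0, 0]},
    {"grip": 1, "translation": [0, 0, 0], "rot": [0, 0, 0]}
  ]
}}

```text
time: 13.35
tool_pos: [554.2, -162.3, 320.6]
tcp_rot: [-0.697, 0.698, -0.117, 0.119]
ft_force: [1.0, -0.5, -2.9]
width: 23.8
```

>>> {"op": "drive_tool", "data": {
  "plan": [
    {"grip": 1, "translation": [-0.1, 0.5, 0], "rot": [0, 0, 0]},
    {"grip": 1, "translation": [-0.1, 0.9, 0], "rot": [0, 0, 0]},
    {"grip": 1, "translation": [-0.1, 0.9, 0], "rot": [0, 0, 0]},
    {"grip": 1, "translation": [-0.1, 0.9, 0], "rot": [0, 0, 0]},
    {"grip": 1, "translation": [-0.1, 0.9, 0], "rot": [0, 0, 0]},
    {"grip": 1, "translation": [-0.1, 0.9, 0], "rot": [0, 0, 0]},
    {"grip": 1, "translation": [-0.1, 0.9, 0], "rot": [0, 0, 0]},
    {"grip": 1, "translation": [-0.1, 0.9, 0], "rot": [0, 0, 0]},
    {"grip": 1, "translation": [-0.1, 0.9, 0], "rot": [0, 0, 0]},
    {"grip": 1, "translation": [-0.1, 0.9, 0], "rot": [0, 0, 0]}
  ]
}}

```text
time: 14.35
tool_pos: [522.4, 98.0, 317.9]
tcp_rot: [-0.697, 0.697, -0.118, 0.117]
ft_force: [0.9, 0.1, -3.1]
width: 24.0
```

>>> {"op": "drive_tool", "data": {
  "plan": [
    {"grip": 1, "translation": [-0.1, 0.9, -0.3], "rot": [0, 0, 0]},
    {"grip": 1, "translation": [-0.1, 0.9, -0.3], "rot": [0, 0, 0]},
    {"grip": 1, "translation": [-0.1, 0.9, -0.3], "rot": [0, 0, 0]},
    {"grip": 1, "translation": [-0.05, 0.3, -0.8], "rot": [0, 0, 0]},
    {"grip": 1, "translation": [0, 0, -0.8], "rot": [0, 0, 0]},
    {"grip": 1, "translation": [0, 0, -0.8], "rot": [0, 0, 0]},
    {"grip": 1, "translation": [0, 0, -0.4], "rot": [0, 0, 0]},
    {"grip": 1, "translation": [0, 0, 0], "rot": [0, 0, 0]},
    {"grip": 1, "translation": [0, 0, 0], "rot": [0, 0, 0]}
  ]
}}

```text
time: 15.25
tool_pos: [513.2, 186.5, 208.5]
tcp_rot: [0.697, -0.697, 0.118, -0.118]
ft_force: [-0.5, 0.9, -2.9]
width: 23.8
```

```bash
sed -i 's/range(170,320,7)/range(50,230,8)/; s/<30$/<36/' m.py; python3 m.py m3.png
```

```text
15.3 [513.56934004 186.46730852 209.04040147] [-0.95582086  0.09328373 -1.78954222]
50 71 [488.6 167.2  50.1] [537.7 212.   56.9]
58 165 [487.1 167.8  58.3] [540.  218.8  62.5]
98 25 [503.3 175.4  98.6] [523.3 186.4 104.6]
106 22 [503.6 174.5 106.2] [522.6 187.3 112.2]
114 20 [503.4 174.6 114.9] [523.1 184.8 120.3]
122 24 [503.3 175.5 122.4] [523.4 184.5 128.9]
130 22 [503.4 175.9 130.6] [524.2 185.8 136.6]
138 23 [503.8 174.8 138.3] [524.  185.  144.9]
146 21 [503.5 174.3 146.6] [524.6 186.7 152.6]
154 24 [503.3 176.4 154.3] [524.5 186.2 160.4]
162 24 [503.1 175.1 162.2] [522.1 185.9 168. ]
170 23 [495.5 167.  172.5] [528.2 180.1 176.9]
178 74 [495.2 166.9 178.2] [531.4 198.4 183.9]
186 28 [499.7 171.6 186.9] [525.9 183.8 192.6]
194 35 [500.3 172.1 194.8] [523.9 185.6 200.5]
202 19 [501.2 172.7 202.4] [524.  183.  207.2]
210 28 [495.5 165.4 210.1] [524.1 181.2 216.8]
218 32 [496.2 159.4 218.6] [524.  180.  224.8]
226 31 [496.5 161.9 226.1] [523.8 179.3 232.8]
227 0 279 194
```

View pics/m3.png

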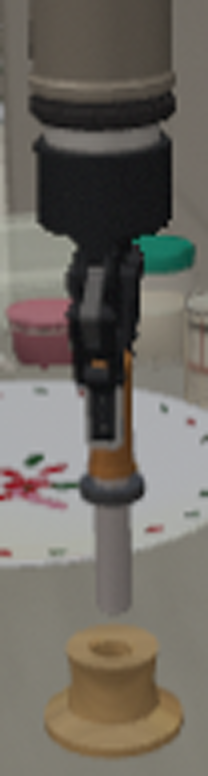

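The picture shows the plunger upright, with its tip at (113,605) above the stand hole at (110,648). It needs +9 mm in y before I lower it.

>>> {"op": "drive_tool", "data": {
  "plan": [
    {"grip": 1, "translation": [0, 0.29, 0], "rot": [0, 0, 0]},
    {"grip": 1, "translation": [0, 0, -0.4], "rot": [0, 0, 0]},
    {"grip": 1, "translation": [0, 0, -0.4], "rot": [0, 0, 0]},
    {"grip": 1, "translation": [0, 0, -0.2], "rot": [0, 0, 0]},
    {"grip": 1, "translation": [0, 0, -0.15], "rot": [0, 0, 0]},
    {"grip": 1, "translation": [0, 0, -0.15], "rot": [0, 0, 0]},
    {"grip": 1, "translation": [0, 0, -0.15], "rot": [0, 0, 0]}
  ]
}}

```text
time: 16.0
tool_pos: [513.2, 194.9, 164.2]
tcp_rot: [0.697, -0.697, 0.118, -0.118]
ft_force: [0.1, 0.4, -3.1]
width: 23.6
```

>>> {"op": "drive_tool", "data": {
  "plan": [
    {"grip": 1, "translation": [0, 0, -0.2], "rot": [0, 0, 0]},
    {"grip": 1, "translation": [0, 0, -0.2], "rot": [0, 0, 0]},
    {"grip": 1, "translation": [0, 0, -0.2], "rot": [0, 0, 0]},
    {"grip": 1, "translation": [0, 0, -0.2], "rot": [0, 0, 0]},
    {"grip": 1, "translation": [0, 0, -0.1], "rot": [0, 0, 0]},
    {"grip": 1, "translation": [0, 0, 0], "rot": [0, 0, 0]}
  ]
}}

```text
time: 16.6
tool_pos: [512.7, 194.9, 136.8]
tcp_rot: [-0.697, 0.697, -0.118, 0.118]
ft_force: [0.4, -0.2, -2.3]
width: 24.2
```

>>> {"op": "drive_tool", "data": {
  "plan": [
    {"grip": 1, "translation": [0, 0, -0.1], "rot": [0, 0, 0]},
    {"grip": 1, "translation": [0, 0, -0.1], "rot": [0, 0, 0]},
    {"grip": 1, "translation": [0, 0, -0.07], "rot": [0, 0, 0]},
    {"grip": 1, "translation": [0, 0, 0], "rot": [0, 0, 0]}
  ]
}}

```text
time: 17.0
tool_pos: [512.8, 194.9, 129.0]
tcp_rot: [-0.697, 0.697, -0.118, 0.118]
ft_force: [0.1, -1.2, -3.0]
width: 24.1
```

>>> {"op": "drive_tool", "data": {
  "plan": [
    {"grip": 1, "translation": [0, 0, -0.04], "rot": [0, 0, 0]},
    {"grip": 1, "translation": [0, 0, -0.04], "rot": [0, 0, 0]},
    {"grip": 1, "translation": [0, 0, 0], "rot": [0, 0, 0]}
  ]
}}

```text
time: 17.3
tool_pos: [512.9, 195.0, 126.8]
tcp_rot: [0.697, -0.697, 0.118, -0.118]
ft_force: [0.1, 0.6, -2.8]
width: 24.1
```

>>> {"op": "drive_tool", "data": {
  "plan": [
    {"grip": 1, "translation": [0, 0, -0.03], "rot": [0, 0, 0]},
    {"grip": 1, "translation": [0, 0, 0], "rot": [0, 0, 0]}
  ]
}}

```text
time: 17.5
tool_pos: [512.9, 195.0, 125.9]
tcp_rot: [0.697, -0.697, 0.118, -0.118]
ft_force: [-0.3, -0.0, -4.3]
width: 24.2
```

>>> {"op": "drive_tool", "data": {
  "plan": [
    {"grip": 1, "translation": [0, 0, -0.04], "rot": [0, 0, 0]},
    {"grip": 1, "translation": [0, 0, 0], "rot": [0, 0, 0]}
  ]
}}

```text
time: 17.7
tool_pos: [513.4, 195.0, 125.7]
tcp_rot: [0.697, -0.697, 0.117, -0.118]
ft_force: [-1.7, 0.1, 4.0]
width: 24.1
```

>>> {"op": "drive_tool", "data": {
  "plan": [
    {"grip": 1, "translation": [0, 0, -0.04], "rot": [0, 0, 0]},
    {"grip": 1, "translation": [0, 0, 0], "rot": [0, 0, 0]}
  ]
}}

```text
time: 17.9
tool_pos: [513.7, 195.0, 125.7]
tcp_rot: [0.698, -0.697, 0.117, -0.119]
ft_force: [-2.8, -1.1, 12.1]
width: 23.5
```

The tip is on the floor of the hole at the same height as at the start (125.7). I'll relieve the push, open slowly, and lift away.

>>> {"op": "drive_tool", "data": {
  "plan": [
    {"grip": 1, "translation": [0, 0, 0.05], "rot": [0, 0, 0]},
    {"grip": 0.55, "translation": [0, 0, 0], "rot": [0, 0, 0]},
    {"grip": 0.4, "translation": [0, 0, 0], "rot": [0, 0, 0]},
    {"grip": 0.2, "translation": [0, 0, 0], "rot": [0, 0, 0]},
    {"grip": 0, "translation": [0, 0, 0], "rot": [0, 0, 0]},
    {"grip": 0, "translation": [0, 0, 0], "rot": [0, 0, 0]},
    {"grip": 0, "translation": [0, 0, 0], "rot": [0, 0, 0]},
    {"grip": 0, "translation": [0, 0, 0], "rot": [0, 0, 0]}
  ],
  "newtons": 20
}}

```text
time: 18.7
tool_pos: [513.0, 195.0, 125.1]
tcp_rot: [0.697, -0.697, 0.118, -0.118]
ft_force: [0.5, 0.8, 0.2]
width: 84.9
```

>>> {"op": "drive_tool", "data": {
  "plan": [
    {"grip": 0, "translation": [0, 0, 0.2], "rot": [0, 0, 0]},
    {"grip": 0, "translation": [0, 0, 0.4], "rot": [0, 0, 0]},
    {"grip": 0, "translation": [0, 0, 0.8], "rot": [0, 0, 0]},
    {"grip": 0, "translation": [0, 0, 0.9], "rot": [0, 0, 0]},
    {"grip": 0, "translation": [0, 0, 0.9], "rot": [0, 0, 0]},
    {"grip": 0, "translation": [0, 0, 0.9], "rot": [0, 0, 0]},
    {"grip": 0, "translation": [0, 0, 0.4], "rot": [0, 0, 0]},
    {"grip": 0, "translation": [0, 0, 0], "rot": [0, 0, 0]},
    {"grip": 0, "translation": [0, 0, 0], "rot": [0, 0, 0]}
  ]
}}

```text
time: 19.6
tool_pos: [512.6, 194.9, 259.4]
tcp_rot: [-0.697, 0.697, -0.118, 0.117]
ft_force: [-0.2, 0.1, -0.6]
width: 85.4
```

Run:
```python
from h import *
im,d,W=cloud('side'); save('f.png',im,1.5); s=sense(); print(s['time'],s['tool_pos'],s['ft_force'],s['width'])
for lab,c,r,zl,zh in(('plunger',(513.5,195),25,150,190),('shaft',(513.5,195),25,66,82),('bowl',(549,-166),60,50,60),('handletop',(513.5,195),20,176,190)):
    P=W[(np.hypot(W[...,0]-c[0],W[...,1]-c[1])<r)&(W[...,2]>zl)&(W[...,2]<zh)]
    print(lab,len(P),np.percentile(P,2,0).round(),np.percentile(P,98,0).round())
```

```text
19.65 [512.31800055 194.81124436 258.76421482] [ 0.2056566   0.5504411  -0.90145119] 85.30260003315253
plunger 149 [501. 181. 151.] [526. 203. 181.]
shaft 42 [503. 183.  67.] [522. 193.  81.]
bowl 470 [ 501. -214.   50.] [ 597. -116.   60.]
handletop 37 [503. 182. 176.] [524. 205. 182.]
```

View pics/f.png

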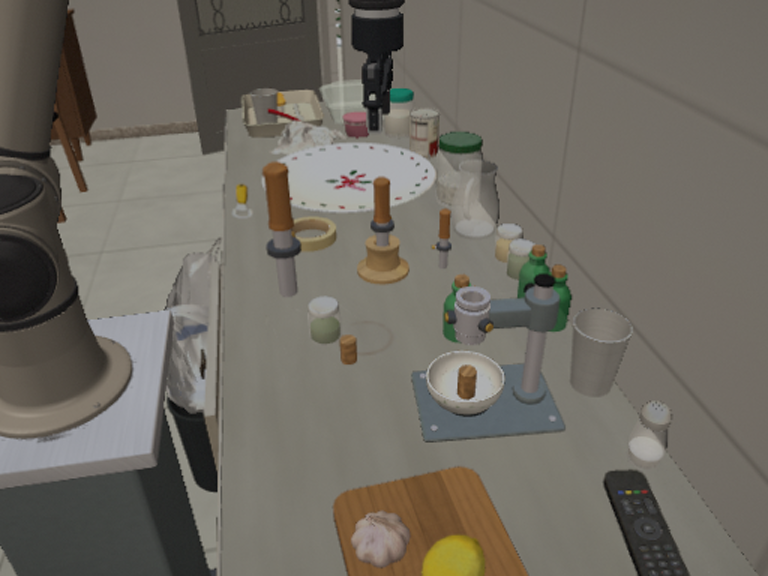

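The picture shows the plunger home and upright in its stand (382,220), the cork in the unmoved bowl (467,382), and everything else where it was. The gripper is clear, so I'm handing the job in.

```bash
python3 -c "from plant import sign_off; print(sign_off())"
```

```text
the job is handed in; nothing more can be done
None
```

The job is done and handed in after about 20 s of the 72 s allowed. I pushed the cork through the sleeve into the bowl, pressed the collar onto the rim, and put the plunger back in its stand.

- **Pushing:** the cork gave way at about 10 N. I pressed the collar onto the rim with about 21 N, and no reading came near the 30 N limit. The force is only read at the end of each move call, so short peaks in between were not seen.
- **Cork and bowl:** the last picture shows the cork standing in the bowl. The bowl's rim measures within about 1 mm of where it was at the start.
- **Plunger:** it stands upright and fully home. The hand height at floor contact matched the height when I first gripped it (125.7 against 125.6 mm), and the handle top is at about 181 mm again.
- **Everything else:** the flask, jar, spare cork and the other plungers look unmoved in the picture, though I did not re-measure them. The gripper is open and clear of everything.

None of these checks failed or disagreed. My first two move calls were refused because the rows lacked "rot"; nothing moved.

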